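# Shut down the battery charging cabinet in the joinery workshop

### The arm

A 6-joint arm with a two-finger parallel gripper is mounted at the origin on the work surface. World frame = base frame: x ahead of the robot, y to its left, z up, the work surface at z = 0. Lengths are in mm, angles in rad, forces in N, time in s.
With the tool pointing down it reaches from about 350 to 875 mm from the base axis. Payload 4.2 kg.
Tool frame: the origin (TCP) lies on the mounting face of the last link; the fingertips stand 173 mm ahead of it and the grasp point (between the pads) lies 155 mm ahead of it; z points along the fingers, y is the line along which they close (so a half turn about z gives the same grasp; the last joint's range is limited). The gripper opens to 85 mm and grips with 20 to 120 N. Pads are 22 mm wide; open, the fingers measure 114 mm over their backs; the gripper's body (76 mm by 85 mm) begins 54 mm behind the grasp point. The pads swing forward as they close: fully open they stand 13 mm farther back than shut.
Start: joints at [1.555, 0.385, 0.008, 0, -1.194, -0.259], TCP at [169.565, 601.538, 404.712] pointing down, gripper open.
Joint ranges: [-3.14, 3.14], [-1.21, 2.06], [-1.07, 1.41], [-3.16, 2.05], [-2.99, -0.16], [-3.1, 3.1]. Speed limits (rad/s): [2.79, 2.79, 3.14, 3.14, 3.14, 3.14].

### API

Orientations are given as a unit quaternion [x, y, z, w].
In Python, from bench import arm gives the robot as it stands. The module is installed in compiled form; this text tells all that it offers.
- The arm moves only by the tool move_arm, never from a script. Its arguments are lists of equal length, an entry for each row: "fingers": the finger opening in mm, from 0 to 85.4; "travel": the shift along the tool's x, y, z in mm, a list of three; "dr": the turn, a rotation vector about the tool's x, y, z in rad, a list of three. A call has 1 to 10 rows; each row is the pose to reach, as a shift and turn from the pose commanded when the call began, along the tool's axes at that moment; what a row does not reach only later rows make up. A row lasts 1/10 s, in which the tool goes at most 50 mm and 8.59 degrees, less where a joint would pass 70% of its speed; a pose out of reach is approached as far as the arm can. A call with a gripper value outside its range is refused whole. The fingers move at their own pace and stop on an object; the grip force is fixed at half the most. Time passes only in rows, so rows that repeat a pose let the fingers close. It gives the time, the measured TCP pose, the force, the opening and the grip force at its end, in the units of the state.
- arm.read_state(): the state, without advancing time (a new reading comes with each control period).
- arm.get_image(name): name is "scene" or "top" or "wrist"; returns the picture (384x512x3 uint8, red, green, blue); there is no depth.
- arm.camera_model(name): a dict with "intrinsics" (3x3 intrinsics, pixels), "pose" (4x4, takes a point from camera to world coordinates). Camera axes: x right, y up, looking along -z (the intrinsics and any distortion apply to the point x, -y, -z); pixel columns grow to the right and rows downward; lengths in mm; the calibration is good to about 2 mm. The wrist camera is an equidistant fisheye: a pixel r from the principal point sees the ray r / f radians off the axis. A picture is of the moment at which its call begins: read the wrist's pose just before it. camera_model takes no time and is no camera call; for the wrist camera it gives the pose at the moment of the call.
- arm.job_done(): hands the job in; it is judged then, once.
The state is a dict: "clock": time; "joints": joint angles; "joint_vel": joint speeds; "joint_efforts": joint torques, N m; "position": TCP position; "ee_rot": TCP orientation; "contact_force": force on the tool from outside, world axes, zero at the start; "wrist_torque": the same for the moment, N m; "gripper_width": finger opening in mm; "grasp_force": force on a finger pad.
Only numpy, scipy, OpenCV 4.12 (cv2) and the standard library are available. Lean on these libraries where they do the work, as an engineer would, in place of code of your own. Each camera call takes 0.05 s, during which the arm holds its last target. There are 200 camera calls.

### The job

The drill batteries are charged: turn the timer knob on top of the charging cabinet fully anticlockwise (seen from above) to its off stop, and push the cabinet's door shut until it snaps home on its catch. Leave the pieces of timber and the hammer lying where they are.

Things in the scene. Friction and masses are not known exactly. Their poses are not given: they have to be found in the camera images.
- charger: grey steel battery charging cabinet, fixed to the bench, 160 mm deep (x), 240 mm wide (y), flat top 150 mm high; origin at the centre of its underside; its open front looks to its own -x, z up. Two black battery packs stand inside. It stands with its front turned roughly to the robot's right (world -y).
- timer (a joint): timer knob on the cabinet's top: angle in rad, 0 = off, its anticlockwise end stop; grows as it is turned clockwise seen from above, up to 2.8. It turns stiffly (about 0.06 N m) and stays where it is left.
- timer_axis (a point): point on the knob's vertical axis at the top of its pointer bar, 190 mm above the bench and 15 mm behind, 30 mm to own -y of the cabinet's centre. The knob is plastic: a round grey disc of radius 26 mm whose top is 14 mm above the cabinet's top, and across it an upright black pointer bar 12 mm thick, standing 26 mm above the disc.
- timer_tip (a point): outer end of the pointer bar, top edge, 42 mm from the axis; the bar reaches 22 mm to the other side of the axis. A white line marks this long end. At off the long end points to the cabinet's own +x (its back), along the scale plate's shortest tick.
- bay_door (a joint): the cabinet door: angle in rad, 0 = shut and seated on its catch, grows as it opens. A sprung roller catch resists from about 0.06 rad, its crest is near 0.025 rad (it takes about 3 N at the free edge), and past that it draws the door home.
- door_hinge (a point): top end of the door's vertical hinge line, 147 mm above the bench, at the cabinet's front corner on its own +y side, in the middle of the door's thickness. The door is a plain grey steel panel, 236 mm wide, 140 mm high, 10 mm thick.
- door_edge (a point): top outer corner of the door at its free edge, on the outer face, 236 mm from the hinge line, 147 mm above the bench. A small black pull, 14 mm proud, 12 mm wide, sits on the outer face 215 mm from the hinge, between 32 and 82 mm above the bench.
- lapped_timber: loose half-lapped softwood piece, 160 mm long (x), 45 mm wide, 44 mm high (22 mm over the last 60 mm at +x); origin at the centre of its underside. Bystander.
- timber_block: loose softwood block 120 x 50 x 50 mm; origin at the centre of its underside. Bystander.
- hammer: loose hammer lying on the bench along its own x, head to +x. Bystander.

How it is judged (in metres and radians):
At the end, for the whole second after the job is handed in: The timer knob is at its off stop (within 0.07 rad), the door is seated on its catch (below 0.02 rad), and the two pieces of timber and the hammer are each within 30 mm of where they lay (value of joint timer below 0.07 rad and value of joint bay_door below 0.02 rad and distance of each of lapped_timber, timber_block, hammer from where it was at the start of the episode below 0.03 m); the robot touches nothing.
It fails at once if a piece of timber or the hammer is moved by more than 30 mm (distance of any of lapped_timber, timber_block, hammer from where it was at the start of the episode above 0.03 m).
It also fails if it takes over 53 s, if anything falls off the work surface, if the arm or the gripper's body presses on something with over 40 N, if the wrist force passes 120 N, or if a joint passes its speed limit or range.

## Working session

There is one attempt and no reset: what is moved stays moved. The work goes in short steps, Python scripts to look and compute and a tool call to move; the robot and the scene stay as the last step left them, time stands still between calls to the robot, and variables do not carry over. Pictures are saved under pics/ and viewed, at most 10 in all, crops included, and the job is handed in when it is done.

Besides the shell and the picture viewer there is one more tool, called after "Emit:" as a command line: name --argument value ..., lists and objects as JSON in quotes. move_arm: Moves the arm, as the interface text tells. Its arguments: {"type":"object","properties":{"fingers":{"type":"array","items":{"type":"number"}},"travel":{"type":"array","items":{"type":"array","items":{"type":"number"}}},"dr":{"type":"array","items":{"type":"array","items":{"type":"number"}}}},"required":["fingers","travel","dr"]}

```bash
mkdir -p pics; python3 - <<'E'
from bench import arm
import cv2
for n in("scene","top"):
    im=arm.get_image(n); cv2.imwrite(f"pics/{n}0.png",im[:,:,::-1])
    m=arm.camera_model(n);print(n,m)
print(arm.read_state())
E
```

```text
scene {'intrinsics': array([[429.72615093,   0.        , 248.95484868],
       [  0.        , 429.72615093, 195.87138592],
       [  0.        ,   0.        ,   1.        ]]), 'pose': array([[ 8.58373723e-01, -3.42719705e-01,  3.81756145e-01,
         1.02917861e+03],
       [ 5.12770621e-01,  5.49715379e-01, -6.59453783e-01,
        -7.40776344e+02],
       [ 1.61505818e-02,  7.61811135e-01,  6.47597833e-01,
         8.37584570e+02],
       [ 0.00000000e+00,  0.00000000e+00,  0.00000000e+00,
         1.00000000e+00]])}
top {'intrinsics': array([[411.03944812,   0.        , 255.68986632],
       [  0.        , 411.03944812, 188.12233049],
       [  0.        ,   0.        ,   1.        ]]), 'pose': array([[-2.85131004e-02,  9.89396993e-01, -1.42409949e-01,
         4.41412013e+02],
       [-9.99587941e-01, -2.86937479e-02,  7.85362966e-04,
         1.38416604e+00],
       [-3.30923940e-03,  1.42373661e-01,  9.89807451e-01,
         1.21456816e+03],
       [ 0.00000000e+00,  0.00000000e+00,  0.00000000e+00,
         1.00000000e+00]])}
{'clock': 0.1, 'joints': array([ 1.55462720e+00,  3.85493364e-01,  6.73007340e-03, -4.34643622e-04,
       -1.19402010e+00, -2.58612838e-01]), 'joint_vel': array([-1.39904663e-04, -2.61961823e-03,  3.72594305e-03,  5.91104950e-04,
       -3.30274221e-04, -5.90053769e-05]), 'joint_efforts': array([-8.97803329e-04, -3.93323100e+01,  1.88929296e+01,  4.19799864e+00,
       -2.61352609e-03,  3.86188788e-06]), 'position': array([169.49528534, 601.38103222, 403.70972222]), 'ee_rot': array([ 9.90565205e-01, -1.37038483e-01, -8.03731141e-05,  1.01066660e-03]), 'contact_force': array([-1.03123963,  0.37972851,  0.02319992]), 'wrist_torque': array([-0.00470316, -0.02214611,  0.01612437]), 'grasp_force': 0.0, 'gripper_width': 85.74040579205787}
```

View pics/scene0.png

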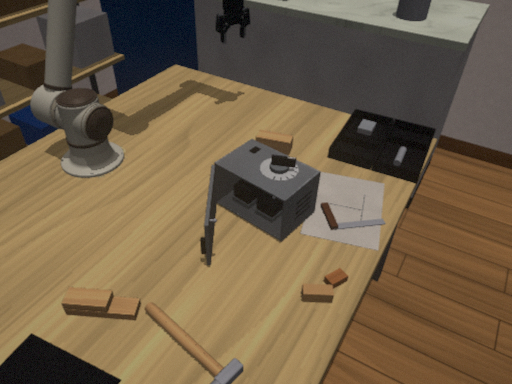

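View pics/top0.png

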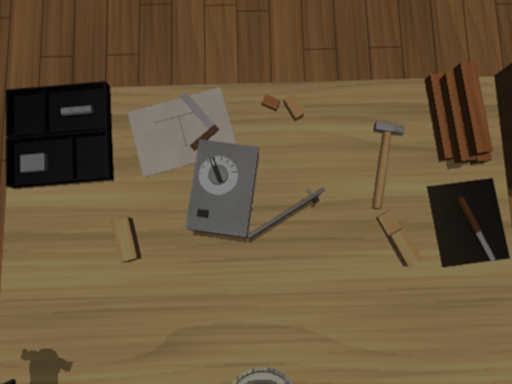

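```bash
python3 - <<'E'
import cv2
a=cv2.imread("pics/top0.png")[130:250,180:340];b=cv2.imread("pics/scene0.png")[130:270,190:330]
cv2.imwrite("pics/topc.png",cv2.resize(a,None,fx=5,fy=5,interpolation=2))
cv2.imwrite("pics/scenec.png",cv2.resize(b,None,fx=4,fy=4,interpolation=2))
E
```

```text
(no output)
```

View pics/topc.png

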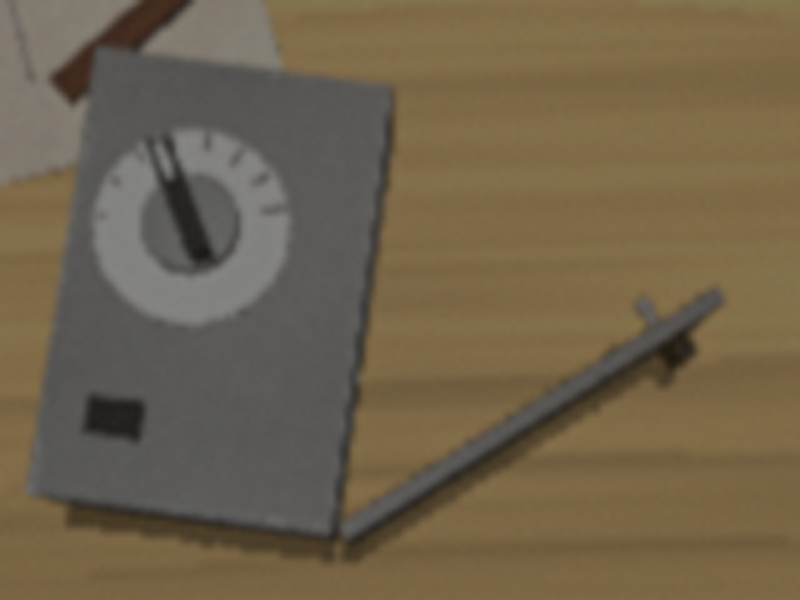

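View pics/scenec.png

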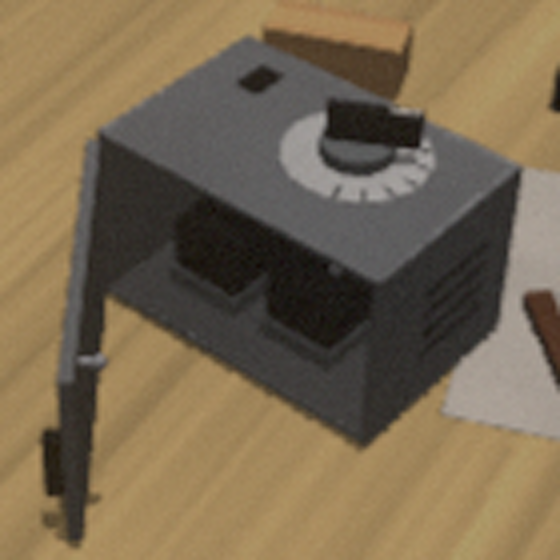

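```bash
cat > h.py <<'E'
from bench import arm
import numpy as np, cv2
from scipy.spatial.transform import Rotation as R
def px2w(n,u,v,z):
    m=arm.camera_model(n);K,P=m["intrinsics"],m["pose"]
    d=P[:3,:3]@(np.linalg.inv(K)@[u,v,1]*[1,-1,-1])
    return P[:3,3]+d*(z-P[2,3])/d[2]
def st():
    s=arm.read_state();print(s["clock"],s["position"].round(1),R.from_quat(s["ee_rot"]).as_matrix().round(3).tolist(),s["contact_force"].round(1),s["gripper_width"].round(1),s["joints"].round(2));return s
E
python3 - <<'E'
from h import *
c=lambda x,y,z:px2w("top",(x+.5)/5+180-.5,(y+.5)/5+130-.5,z)
C=[c(97,48,150),c(393,88,150),c(337,537,150),c(32,494,150)]
for p in C:print(p.round(1))
print([np.linalg.norm(C[i]-C[i-1]).round(1) for i in range(4)], np.mean(C,0).round(1))
f=(C[0]-C[1])+(C[3]-C[2]); w=(C[3]-C[0])+(C[2]-C[1])
y1=np.arctan2(f[1],f[0]);y2=np.arctan2(w[1],w[0])-np.pi/2;print("yaw",y1,y2,np.degrees(y1))
for n,y in(("f",y1),("w",y2),("m",(y1+y2)/2)):
    o=np.mean(C,0)[:2];ex=np.array([np.cos(y),np.sin(y)]);ey=np.array([-ex[1],ex[0]])
    print(n,"axis",o+15*ex-30*ey,"hinge",o-80*ex+120*ey)
t=c(157,138,190);s=c(198,265,190);print("tip",t,"short",s,np.linalg.norm(t-s),"axis",s+(t-s)*22/64)
b=t-s;print("bar yaw",np.arctan2(b[1],b[0]),"timer",y1-np.arctan2(b[1],b[0]))
h=c(347,535,147);e=c(722,293,147);print("hinge",h,"edge",e,np.linalg.norm(h-e)); d=e-h;print("door dir",np.arctan2(d[1],d[0]),"cab -y dir",y1-np.pi/2)
k=lambda x,y,z:px2w("scene",(x+.5)/4+190-.5,(y+.5)/4+130-.5,z)
C=[k(520,168,150),k(366,280,150),k(100,132,150),k(250,36,150)]
print("scene",np.round(C,1),np.mean(C,0))
E
```

```text
[730.5 147.7 150. ]
[704.1  -9.3 150. ]
[468.2  26.5 150. ]
[494.8 183.4 150. ]
[np.float64(238.4), np.float64(159.2), np.float64(238.6), np.float64(159.1)] [599.4  87.1 150. ]
yaw 1.4034794022641506 1.4204929655545846 80.41344638327934
f axis [631.49118844  96.88201674] hinge [467.76486849  28.18927944]
w axis [631.31991599  97.42635294] hinge [468.78594355  25.95812363]
m axis [631.40670986  97.15454909] hinge [468.270661    27.07153001]
tip [671.65315333 112.07066992 190.        ] short [605.56869821  92.2290917  190.        ] 68.99886546595536 axis [628.28522966  99.04963421 190.        ]
bar yaw 0.2916822578372294 timer 1.1117971444269212
hinge [469.18484127  21.39556892 147.        ] edge [ 589.61105592 -178.52312245  147.        ] 233.38799526595326
door dir -1.0286316244938971 cab -y dir -0.16731692453074598
scene [[732.3 144.2 150. ]
 [698.  -11.1 150. ]
 [473.4  29.6 150. ]
 [498.9 186.7 150. ]] [600.65834325  87.36760603 150.        ]
```

Emit:
move_arm --fingers '[60,60,60,60,60,60,60,60,60,60]' --travel '[[40,25,0],[80,50,0],[120,74,0],[160,99,0],[200,124,0],[240,148,0],[280,173,0],[320,198,0],[360,223,0],[400,247,0]]' --dr '[[0,0,-0.06],[0,0,-0.12],[0,0,-0.18],[0,0,-0.24],[0,0,-0.3],[0,0,-0.36],[0,0,-0.42],[0,0,-0.48],[0,0,-0.52],[0,0,-0.567]]'

```text
clock: 1.1
position: [488.4, 253.5, 404.5]
ee_rot: [0.989, 0.147, -0.0, 0.0]
contact_force: [0.4, 1.0, 0.4]
gripper_width: 60.1
grasp_force: 0.0
```

```bash
python3 -c "
from h import *
st()"
```

```text
Traceback (most recent call last):
  File "h.py", line 9, in st
    s=arm.read_state();print(s["clock"],s["position"].round(1),R.from_quat(s["ee_rot"]).as_matrix().round(3).tolist(),s["contact_force"].round(1),s["gripper_width"].round(1),s["joints"].round(2));return s
                                                                                                                                                  ^^^^^^^^^^^^^^^^^^^^^^^^
AttributeError: 'float' object has no attribute 'round'
```

```bash
sed -i 's/s\["gripper_width"\].round(1)/s["gripper_width"]/' h.py; python3 -c "
from h import *
st()"
```

```text
1.1 [488.4 253.5 404.5] [[0.957, 0.29, -0.001], [0.29, -0.957, -0.0], [-0.001, 0.0, -1.0]] [0.4 1.  0.4] 60.08171417094672 [ 0.77  0.26 -0.18 -0.   -1.14  1.09]
```

Emit:
move_arm --fingers '[60,60,60,60,60,60,60]' --travel '[[18,38,0],[36,76,0],[55,114,0],[73,152,0],[92,190,0],[92,190,0],[92,190,0]]' --dr '[[0,0,0],[0,0,0],[0,0,0],[0,0,0],[0,0,0],[0,0,0],[0,0,0]]'

```text
clock: 1.8
position: [630.7, 99.0, 403.5]
ee_rot: [0.99, 0.145, -0.001, 0.0]
contact_force: [-0.7, 0.1, 0.1]
gripper_width: 59.6
grasp_force: 0.0
```

```bash
python3 -c "
from h import *
im=arm.get_image('wrist');cv2.imwrite('pics/w1.png',im[:,:,::-1]);st();print(arm.camera_model('wrist'))"
```

```text
1.85 [630.1  99.8 403.9] [[0.958, 0.287, -0.002], [0.287, -0.958, -0.0], [-0.002, -0.0, -1.0]] [-0.2  0.1  1.2] 60.108641998745476 [ 0.41  0.41  0.04 -0.   -1.21  1.45]
{'intrinsics': array([[297.31863964,   0.        , 260.46958325],
       [  0.        , 297.31863964, 194.08173869],
       [  0.        ,   0.        ,   1.        ]]), 'pose': array([[ 2.86968673e-01,  9.14628302e-01,  2.84787728e-01,
         7.02099889e+02],
       [-9.57939881e-01,  2.74119779e-01,  8.49089570e-02,
         1.21685829e+02],
       [-4.05813971e-04, -2.97175733e-01,  9.54822716e-01,
         3.73498839e+02],
       [ 0.00000000e+00,  0.00000000e+00,  0.00000000e+00,
         1.00000000e+00]])}
```

View pics/w1.png

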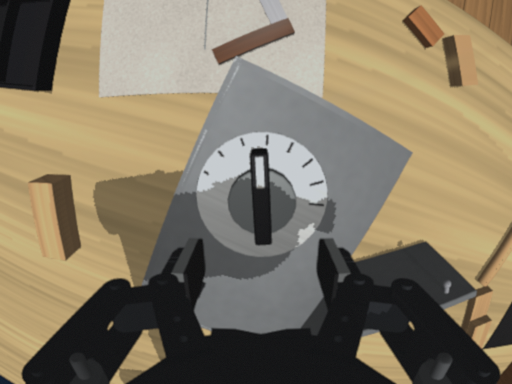

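```bash
python3 - <<'E'
from h import *
m=arm.camera_model("wrist");K,P=m["intrinsics"],m["pose"]
s=arm.read_state();T=R.from_quat(s["ee_rot"]).as_matrix()
for u,v in((260,150),(263,243)):
    x,y=u-K[0,2],v-K[1,2];r=np.hypot(x,y);t=r/K[0,0]
    d=P[:3,:3]@[np.sin(t)*x/r,-np.sin(t)*y/r,-np.cos(t)]
    p=P[:3,3]+d*(190-P[2,3])/d[2];print(p,T.T@(p-s["position"]))
E
```

```text
[674.80392771 113.89157308 190.        ] [ 47.18156492  -0.65086265 213.87162979]
[614.1111883   93.58798479 190.        ] [-16.78587747   1.34929169 213.97168618]
```

Emit:
move_arm --fingers '[50,50,50,45,30,0,0,0,0,0]' --travel '[[4,0.5,25],[4,0.5,45],[4,0.5,61],[4,0.5,61],[4,0.5,61],[4,0.5,61],[4,0.5,61],[4,0.5,61],[4,0.5,61],[4,0.5,61]]' --dr '[[0,0,0],[0,0,0],[0,0,0],[0,0,-0.02],[0,0,-0.02],[0,0,-0.02],[0,0,-0.02],[0,0,-0.02],[0,0,-0.02],[0,0,-0.02]]'

```text
clock: 2.85
position: [634.7, 99.9, 345.6]
ee_rot: [0.988, 0.156, 0.001, 0.001]
contact_force: [0.6, -4.6, 6.0]
gripper_width: 10.5
grasp_force: 62.9
```

Emit:
move_arm --fingers '[0,0,0,0,0,0,0,0,0,0]' --travel '[[0,0,0],[0,0,0],[0,0,0],[0,0,0],[0,0,0],[0,0,0],[0,0,0],[0,0,0],[0,0,0],[0,0,0]]' --dr '[[0,0,-0.1],[0,0,-0.2],[0,0,-0.3],[0,0,-0.4],[0,0,-0.5],[0,0,-0.6],[0,0,-0.7],[0,0,-0.8],[0,0,-0.9],[0,0,-1.0]]'

```text
clock: 3.85
position: [634.1, 100.5, 345.6]
ee_rot: [0.791, 0.612, 0.0, 0.0]
contact_force: [-2.2, -1.3, 7.6]
gripper_width: 10.4
grasp_force: 63.1
```

```bash
python3 -c "
from h import *
s=st();print(s['wrist_torque'],s['grasp_force'],R.from_quat(s['ee_rot']).as_matrix()[:2,0])"
```

```text
3.85 [634.1 100.5 345.6] [[0.252, 0.968, 0.001], [0.968, -0.252, 0.0], [0.0, 0.001, -1.0]] [-2.2 -1.3  7.6] 10.425398295549092 [ 0.41  0.46 -0.03  0.   -1.08  2.48]
[-0.55511921  0.95715578 -0.07239722] 63.114084005355835 [0.25188011 0.96775837]
```

Emit:
move_arm --fingers '[0,0,0,0]' --travel '[[0,0,0],[0,0,0],[0,0,0],[0,0,0]]' --dr '[[0,0,-0.05],[0,0,-0.1],[0,0,-0.13],[0,0,-0.13]]'

```text
clock: 4.25
position: [634.0, 100.3, 345.6]
ee_rot: [0.752, 0.659, 0.0, -0.0]
contact_force: [-1.9, -1.1, 8.2]
gripper_width: 10.2
grasp_force: 65.4
```

```bash
python3 -c "
from h import *
s=st();print(s['wrist_torque'],s['grasp_force'],R.from_quat(s['ee_rot']).as_euler('xyz'))"
```

```text
4.25 [634.  100.3 345.6] [[0.132, 0.991, 0.001], [0.991, -0.132, 0.001], [0.001, 0.0, -1.0]] [-1.9 -1.1  8.2] 10.23909506971833 [ 0.41  0.46 -0.03 -0.   -1.08  2.6 ]
[-0.52808152  0.91172698 -0.98211877] 65.43050050735474 [ 3.14120028e+00 -9.04026429e-04  1.43868049e+00]
```

Emit:
move_arm --fingers '[30,60,60,60,60,60]' --travel '[[0,0,0],[0,0,0],[0,0,0],[0,0,-20],[0,0,-40],[0,0,-60]]' --dr '[[0,0,0],[0,0,0],[0,0,0],[0,0,0],[0,0,0],[0,0,0]]'

```text
clock: 4.85
position: [634.3, 100.8, 403.7]
ee_rot: [0.751, 0.66, -0.0, -0.0]
contact_force: [0.5, -0.2, 0.1]
gripper_width: 59.5
grasp_force: 0.0
```

```bash
cat >> h.py <<'E'
H=np.array([468.5,25]);Y=1.412
def target(a,gap,z=288,r=185):   # tool pose pushing door at angle a, gap to outer face
    t=Y-np.pi/2-a;u=np.array([np.cos(t),np.sin(t)]);n=np.array([-u[1],u[0]])
    return np.r_[H+r*u-n*(16+gap),z],Y-a
def rel(p,yaw,p0,y0):
    c,s=np.cos(y0),np.sin(y0);d=p-p0
    return np.round([c*d[0]+s*d[1],s*d[0]-c*d[1],-d[2],y0-yaw],2)
E
python3 - <<'E'
from h import *
im=arm.get_image('wrist');cv2.imwrite('pics/w2.png',im[:,:,::-1]);s=st()
y0=R.from_quat(s["ee_rot"]).as_euler('xyz')[2];p=s["position"]
t=target(.87,50);print(t,y0,rel(t[0]+[0,0,115],t[1],p,y0))
E
```

```text
4.9 [635.  100.8 408.1] [[0.127, 0.992, 0.006], [0.992, -0.127, 0.001], [0.002, 0.006, -1.0]] [0.8 0.1 2.6] 59.95516791703623 [ 0.41  0.41  0.06  0.   -1.21  2.6 ]
(array([ 507.39152638, -167.53168356,  288.        ]), 0.5419999999999999) 1.4432974499942772 [-282.43  -92.47    5.1     0.9 ]
```

View pics/w2.png

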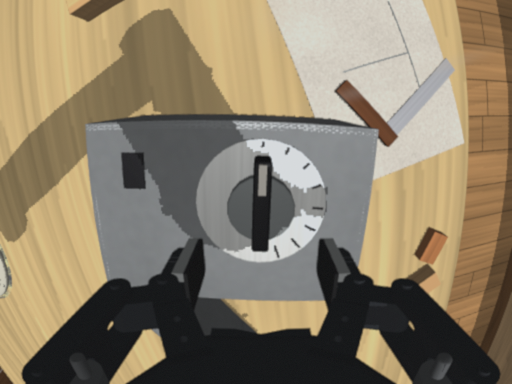

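Emit:
move_arm --fingers '[40,20,0,0,0,0,0,0,0,0]' --travel '[[-36,-12,0],[-72,-23,0],[-107,-35,0],[-143,-46,0],[-178,-58,0],[-213,-69,0],[-248,-81,0],[-282,-92,0],[-282,-92,0],[-282,-92,0]]' --dr '[[0,0,0.11],[0,0,0.22],[0,0,0.33],[0,0,0.44],[0,0,0.55],[0,0,0.66],[0,0,0.77],[0,0,0.88],[0,0,0.9],[0,0,0.9]]'

```text
clock: 5.9
position: [506.7, -167.8, 403.4]
ee_rot: [0.964, 0.267, 0.0, -0.0]
contact_force: [0.7, -0.0, 1.4]
gripper_width: -0.1
grasp_force: 0.0
```

```bash
python3 - <<'E'
from h import *
s=st()
y0=R.from_quat(s["ee_rot"]).as_euler('xyz')[2];p=s["position"]
print(y0)
for a,g in((.87,50),(.87,15),(.87,0)):print(a,rel(*target(a,g),p,y0))
im=arm.get_image('wrist');cv2.imwrite('pics/w3.png',im[:,:,::-1])
E
```

```text
5.9 [ 506.7 -167.8  403.4] [[0.857, 0.515, -0.0], [0.515, -0.857, 0.0], [0.0, -0.0, -1.0]] [ 0.7 -0.   1.4] -0.14212685380353188 [-0.02  0.23 -0.22 -0.   -1.12  2.13]
0.5412100834071474
0.87 [ 7.5000e-01  1.0000e-01  1.1541e+02 -0.0000e+00]
0.87 [ 3.5750e+01  8.0000e-02  1.1541e+02 -0.0000e+00]
0.87 [ 5.0750e+01  7.0000e-02  1.1541e+02 -0.0000e+00]
```

View pics/w3.png

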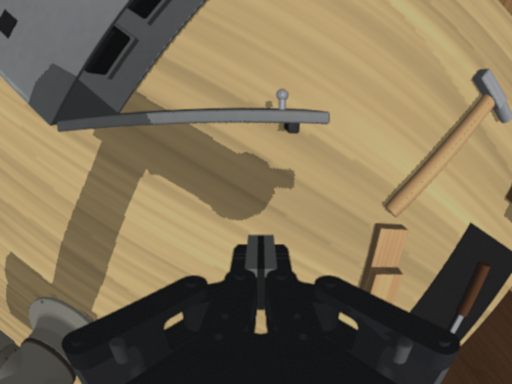

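Emit:
move_arm --fingers '[0,0,0,0,0,0,0]' --travel '[[0,0,25],[0,0,60],[0,0,95],[0,0,115],[10,0,115],[20,0,115],[30,0,115]]' --dr '[[0,0,0],[0,0,0],[0,0,0],[0,0,0],[0,0,0],[0,0,0],[0,0,0]]'

```text
clock: 6.65
position: [534.6, -150.9, 290.3]
ee_rot: [0.963, 0.269, 0.002, 0.001]
contact_force: [0.1, -0.7, -0.3]
gripper_width: -0.5
grasp_force: 0.0
```

```bash
python3 - <<'E'
from h import *
s=st()
y0=R.from_quat(s["ee_rot"]).as_euler('xyz')[2];p=s["position"]
for a in np.linspace(.85,.22,10):print(rel(*target(a,0),p,y0).tolist())
E
```

```text
6.65 [ 534.6 -150.9  290.3] [[0.856, 0.518, 0.004], [0.518, -0.856, -0.0], [0.003, 0.002, -1.0]] [ 0.1 -0.7 -0.3] -0.5129423272377941 [ 0.02  0.38 -0.32  0.   -0.87  2.1 ]
[21.76, 0.56, 2.3, -0.02]
[34.75, 0.99, 2.3, -0.09]
[47.74, 0.51, 2.3, -0.16]
[60.66, -0.87, 2.3, -0.23]
[73.45, -3.16, 2.3, -0.3]
[86.05, -6.33, 2.3, -0.37]
[98.4, -10.38, 2.3, -0.44]
[110.44, -15.28, 2.3, -0.51]
[122.1, -21.02, 2.3, -0.58]
[133.34, -27.55, 2.3, -0.65]
```

Emit:
move_arm --fingers '[0,0,0,0,0,0,0,0,0,0]' --travel '[[12,0,1],[24,0.6,1],[36,1,1],[48,0.5,1],[61,-1,1],[74,-3,1],[86,-6,1],[98,-10,1],[110,-15,1],[122,-21,1]]' --dr '[[0,0,0],[0,0,-0.03],[0,0,-0.1],[0,0,-0.16],[0,0,-0.23],[0,0,-0.3],[0,0,-0.37],[0,0,-0.44],[0,0,-0.51],[0,0,-0.58]]'

```text
clock: 7.65
position: [627.3, -70.2, 288.2]
ee_rot: [0.846, 0.534, 0.0, 0.0]
contact_force: [0.0, -0.1, 0.1]
gripper_width: 0.3
grasp_force: 0.1
```

```bash
python3 - <<'E'
from h import *
s=st()
y0=R.from_quat(s["ee_rot"]).as_euler('xyz')[2];p=s["position"]
for a,g in((.2,0),(.15,0),(.1,0),(.07,0),(.04,0),(.02,0),(0,0),(0,-3)):print(a,rel(*target(a,g),p,y0).tolist())
im=arm.get_image('scene');cv2.imwrite('pics/s2.png',cv2.resize(im[80:290,130:370,::-1],None,fx=2.5,fy=2.5))
E
```

```text
7.65 [627.3 -70.2 288.2] [[0.43, 0.903, 0.001], [0.903, -0.43, -0.0], [0.0, 0.001, -1.0]] [ 0.  -0.1  0.1] 0.2650340762302935 [ 0.14  0.49 -0.13  0.   -0.95  2.55]
0.2 [17.56, 1.35, 0.2, -0.09]
0.15 [26.84, 1.13, 0.2, -0.14]
0.1 [36.1, 0.44, 0.2, -0.19]
0.07 [41.64, -0.2, 0.2, -0.22]
0.04 [47.15, -1.0, 0.2, -0.25]
0.02 [50.81, -1.62, 0.2, -0.27]
0 [54.46, -2.32, 0.2, -0.29]
0 [57.34, -3.17, 0.2, -0.29]
```

View pics/s2.png

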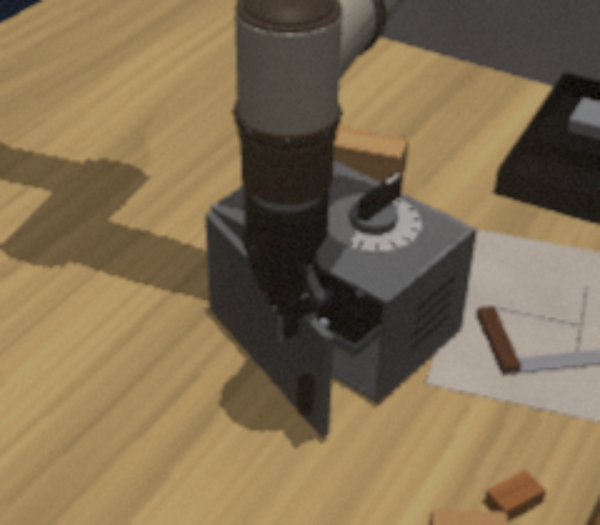

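Emit:
move_arm --fingers '[0,0,0,0,0,0,0,0,0,0]' --travel '[[9,1,0],[18,1,0],[27,1,0],[36,0.5,0],[40,0,0],[44,-0.5,0],[48,-1,0],[51,-1.5,0],[54,-2.3,0],[54,-2.3,0]]' --dr '[[0,0,-0.05],[0,0,-0.09],[0,0,-0.14],[0,0,-0.19],[0,0,-0.21],[0,0,-0.23],[0,0,-0.25],[0,0,-0.27],[0,0,-0.29],[0,0,-0.29]]'

```text
clock: 8.7
position: [647.8, -20.9, 287.8]
ee_rot: [0.761, 0.649, 0.0, -0.0]
contact_force: [-0.3, -0.0, 0.3]
gripper_width: 0.5
grasp_force: 0.2
```

Emit:
move_arm --fingers '[0,0,0,0,0]' --travel '[[1,0,0],[2,0,0],[3,0,0],[4,0,0],[4,0,0]]' --dr '[[0,0,0],[0,0,0],[0,0,0],[0,0,0],[0,0,0]]'

```text
clock: 9.2
position: [648.1, -19.9, 287.8]
ee_rot: [0.761, 0.648, -0.002, 0.001]
contact_force: [0.5, -11.5, 0.3]
gripper_width: -0.1
grasp_force: 5.8
```

Emit:
move_arm --fingers '[0,0,0,0,0,0,0,0]' --travel '[[2,0,0],[2,0,0],[-15,0,0],[-40,0,0],[-70,0,-20],[-100,0,-60],[-130,0,-100],[-130,0,-100]]' --dr '[[0,0,0],[0,0,0],[0,0,0],[0,0,0],[0,0,0],[0,0,0],[0,0,0],[0,0,0]]'

```text
clock: 10.0
position: [628.1, -148.7, 395.1]
ee_rot: [0.762, 0.648, 0.005, 0.005]
contact_force: [-0.3, -0.2, -0.5]
gripper_width: 0.4
grasp_force: 0.0
```

```bash
python3 - <<'E'
from h import *
st()
a=arm.get_image('scene')[100:300,180:340,::-1];b=arm.get_image('top')[110:260,180:300,::-1]
a=cv2.resize(a,(400,500),interpolation=2);b=cv2.resize(b,(400,500),interpolation=2)
cv2.imwrite('pics/e.png',np.hstack([a,b]))
E
```

```text
10.0 [ 628.1 -148.7  395.1] [[0.161, 0.987, 0.014], [0.987, -0.161, -0.001], [0.001, 0.014, -1.0]] [-0.3 -0.2 -0.5] 0.35744545056134613 [ 0.02  0.42  0.04  0.   -1.18  2.96]
```

View pics/e.png

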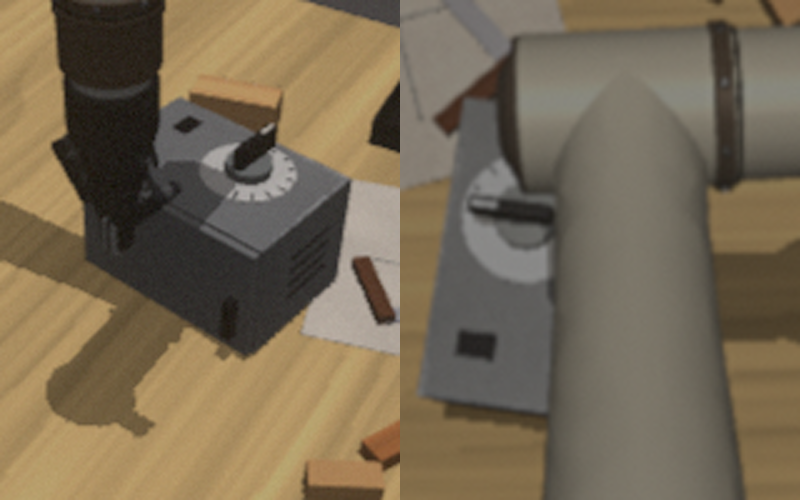

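The door sits flush with the cabinet front (pull at about (228,315)). The knob's white end points to the cabinet's back (tip at about (470,207) in the right half), and the arm is clear of everything.

```bash
python3 -c "
from bench import arm
print(arm.job_done())"
```

```text
the job is handed in; nothing more can be done
None
```

I turned the timer to its off stop and shut the door onto its catch without going near the timber or hammer, then handed the job in at about 10 s; the hand-in gave no verdict.

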